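Set a steam trap under the contact probe and start its warm-up test

TASK

The blue steam trap on the test stand is due for its warm-up test. Slide it across the heater plate, without lifting it off, until the white paint dot on its cover is right under the tip of the raised probe; then push the probe's black knob fully down so the tip bears on the dot, and last switch the heater on with the red rocker on the cream junction box. Leave the canister, pipe cap, gland nut and float ball where they stand.

Things in the scene. Friction and masses are not known exactly. Their poses are not given: they have to be found in the camera images.
- stand: Fixed test stand: green base 325 x 250 x 14 mm, aluminium heater plate 220 x 220 mm, top 50 mm above the table; at its rear corner (own x 150, y -90 mm) a column 236 mm high with a green arm (26 mm wide, 192-214 mm up) to the probe's guide boss (34 mm dia., 180-225 mm up). Origin: table level, below the probe's vertical axis = middle of plate; own x away from the robot, z up. Place and yaw vary.
- tip: Steel contact tip of the probe, a 5 mm round pin; origin at its lowest point, on the probe's axis. At joint quill = 0 it hangs 138 mm above the table, 20 mm above the dot. It is sprung: it gives up to 9 mm upwards with 1 to 4 N.
- quill (a joint): Downward travel of the probe quill in m: 0 raised, 0.025 fully down against the guide boss (the trap below then presses the tip in about 5 mm). Slides straight down, a firm 2 to 5 N to push, stays where it is left. Starts at 0 to 0.006.
- knob_top (a point): Centre of the flat top of the probe's black knob (33 mm diameter, 18 mm high), on the probe's axis and moving with the quill; 276 mm above the table at joint quill = 0, 251 mm when fully down. Nothing on the stand is higher.
- trap: Loose blue cast trap, 0.85 kg, on the plate. Origin: centre of its flat foot (52 mm dia.), z up, own x along the bore. Body 58 mm dia.; cover flange 66 mm dia., 46-56 mm up; flat centre 39 mm dia., top 68 mm up. End bosses 38 mm dia. to 51 mm either side. Steel pipe nipple 21 mm dia., 30 mm up, from x = -50 to -130 mm, points to the robot (yaw up to 0.35 from the stand). Starts 4-9 cm off.
- mark (a point): Centre of the white paint dot, 12 mm diameter, on the flat raised centre of the trap's cover: 9 mm from the trap's axis towards the outlet (own +x), 68 mm above its foot.
- pipe (a point): Point on the axis of the trap's pipe nipple, 100 mm from the trap's axis on the inlet side (own -x) and 30 mm above its foot: a place to take hold, with about 19 mm of free height between the pipe and the plate.
- junction_box: Fixed cream enamelled junction box, 126 x 126 mm, 85 mm high, left or right of the stand; origin: centre of its underside, own x away from the robot at yaw 0. A black bezel 62 x 44 mm in the middle of its lid, 88 mm above the table, holds the rocker. A small amber lamp stands 42 mm to own +y; a conduit leaves at own +x.
- rocker (a joint): Angle in rad of the red rocker switch (46 mm along the box's x, 30 mm wide, pivot in the middle, across the box's y, 89.5 mm above the table): 0 off, its far end (box's +x, with a white bar) raised; 0.44 on, that end pressed down. Stiff: it stays where it is left; takes about 2 N at its end, much more near the pivot.
- rocker_end (a point): Point on the top face of the rocker's raised (on) end, 18 mm from the pivot, moving with it: 99 mm above the table when off, 91 mm when on.
- canister: Bystander: brass screw-top canister, 76 mm diameter, 97 mm high, on the other side of the stand from the junction box; origin at the centre of its underside.
- pipe_cap: Bystander: black iron pipe cap, 54 mm diameter, 37 mm high; origin at the centre of its underside.
- gland_nut: Bystander: bronze gland nut, hexagon 41 mm across flats, 30 mm high; origin at the centre of its underside.
- float_ball_center (a point): Bystander: centre of the chrome float ball, 70 mm diameter, resting in a black rubber ring 60 mm wide and 16 mm high.
There are look-alikes about, which are no part of the job. What is meant by the trap is not brown or green, and is the larger of those in its own colour.

How it is judged:
By the outcome, as a careful person would: the job done as asked, in the order asked, and still so for the second after the job is handed in, with the robot touching nothing.
It also fails if it takes over 64 s, if anything falls off the work surface, if the arm or the gripper's body presses on something with over 40 N, if the wrist force passes 120 N, or if a joint passes its speed limit or range.

ROBOT

A 6-joint arm with a two-finger parallel gripper is mounted at the origin on the work surface. World frame = base frame: x ahead of the robot, y to its left, z up, the work surface at z = 0. Lengths are in m, angles in rad, forces in N, time in s.
With the tool pointing down it reaches from about 0.3 to 0.775 m from the base axis. Payload 14.6 kg.
Tool frame: the origin (TCP) lies at the very end of the fingers, on their centre line; the grasp point (between the pads) lies 19 mm behind it; z points along the fingers, y is the line along which they close (so a half turn about z gives the same grasp; the last joint's range is limited). The gripper opens to 94 mm and grips with 3 to 60 N. Pads are 16 mm wide; open, the fingers measure 119 mm over their backs; the gripper's body (75 mm by 177 mm) begins 78 mm behind the grasp point.
Start: joints at [1.163, 0.3, 1.521, -0, 1.321, -0.067], TCP at [0.184, 0.518, 0.205] pointing down, gripper open.
Joint ranges: [-3.03, 3.03], [-0.79, 2.21], [0.23, 2.52], [-1.04, 4.18], [0, 3.07], [-2.55, 2.55]. Speed limits (rad/s): [2.22, 2.22, 2.57, 3.14, 3.14, 3.14].

INTERFACE

Orientations are given as [roll, pitch, yaw] about the fixed x, y, z axes, in that order (R = Rz(yaw) Ry(pitch) Rx(roll)).
In Python, from station import ctrl gives the robot as it stands.
- The arm moves only by the tool carry_out, never from a script. Its argument "motion" is text: rows parted by semicolons, each of 7 numbers parted by spaces: the shift along the world's x, y, z in m, then the turn, a rotation vector about the world's x, y, z in degrees, then the closure in counts, from 0 (fully open) to 255 (shut). In form: dx dy dz wx wy wz hand; .... A call has 1 to 20 rows; each row shifts and turns the commanded pose from where the row before left it; what a row does not reach is not made up. A row lasts 1/12 s, in which the tool goes at most 41.7 mm and 7.16 degrees, less where a joint would pass 70% of its speed; a pose out of reach is approached as far as the arm can. A call is refused whole if a number of a shift passes 0.0417 or a number of a turn 7.16, either way. A call with a gripper value outside its range is refused whole. The fingers move at their own pace and stop on an object; "grip_force" is the grip in N (left out, the last holds). Time passes only in rows, so rows that do not move let the fingers close. It gives the time, the measured TCP pose, the force, the opening and the grip force at its end, in the units of the state.
- ctrl.get_obs(): the state, without advancing time (a new reading comes with each control period).
- ctrl.camera(name): name is "scene" or "side" or "wrist"; returns a dict with "pixels" (400x640x3 uint8, red, green, blue), "range_z" (400x640 float32, m along the optical axis (not along the pixel's ray), 0 where there is no reading), "K" (3x3 intrinsics, pixels), "position" and "attitude" of the camera in the world. Camera axes: x right, y up, looking along -z (the intrinsics and any distortion apply to the point x, -y, -z); pixel columns grow to the right and rows downward; lengths in m; the calibration is good to about 2 mm. A picture is of the moment at which its call begins.
- ctrl.hand_in(): hands the job in; it is judged then, once.
The state is a dict: "time_s": time; "qpos": joint angles; "joint_vel": joint speeds; "tau": joint torques, N m; "ee_pos": TCP position; "eef_rot": TCP orientation; "force": force on the tool from outside, world axes, zero at the start; "moment": the same for the moment, N m; "grip_width": finger opening in m; "grip_force": force on a finger pad.
Only numpy, scipy, OpenCV 4.12 (cv2) and the standard library are available. Lean on these libraries where they do the work, as an engineer would, in place of code of your own. Each camera call takes 0.05 s, during which the arm holds its last target. There are 200 camera calls.

## Working session

There is one attempt and no reset: what is moved stays moved. The work goes in short steps, Python scripts to look and compute and a tool call to move; the robot and the scene stay as the last step left them, time stands still between calls to the robot, and variables do not carry over. Pictures are saved under pics/ and viewed, at most 10 in all, crops included, and the job is handed in when it is done.

Besides the shell and the picture viewer there is one more tool, called after "Call:" as name(argument=value, ...), one argument or row to a line, values as JSON. carry_out: Moves the arm, as the interface text tells. Its arguments: {"type":"object","properties":{"motion":{"type":"string"},"grip_force":{"type":"number"}},"required":["motion"]}

```bash
mkdir -p pics
cat > h.py <<'E'
import numpy as np, cv2
from station import ctrl
from scipy.spatial.transform import Rotation as R
def att(c):
    a=np.array(c["attitude"],float)
    return a if a.shape==(3,3) else (R.from_euler('xyz',a).as_matrix() if a.size==3 else None)
def cloud(c):
    K=c["K"];z=c["range_z"];v,u=np.indices(z.shape)
    p=np.stack([(u-K[0,2])/K[0,0]*z,-(v-K[1,2])/K[1,1]*z,-z],-1)
    return p@att(c).T+np.array(c["position"])
def proj(c,P):
    q=(np.array(P)-c["position"])@att(c)
    K=c["K"];return K[0,0]*q[...,0]/-q[...,2]+K[0,2],K[1,1]*-q[...,1]/-q[...,2]+K[1,2]
def ray(c,u,v,h):
    K=c["K"];d=att(c)@np.array([(u-K[0,2])/K[0,0],-(v-K[1,2])/K[1,1],-1])
    p=np.array(c["position"]);return p+d*(h-p[2])/d[2]
def save(n,im): cv2.imwrite("pics/"+n,cv2.cvtColor(im,cv2.COLOR_RGB2BGR))
E
python3 - <<'E'
from h import *
for n in("scene","side"):
    c=ctrl.camera(n);save(n+"0.png",c["pixels"]);print(n,{k:v for k,v in c.items() if k not in("pixels","range_z")})
    np.savez(n+"0.npz",**c)
print(ctrl.get_obs())
E
```

```text
scene {'K': array([[375.1734207 ,   0.        , 316.09016157],
       [  0.        , 375.1734207 , 202.92025568],
       [  0.        ,   0.        ,   1.        ]]), 'position': array([1.20402811, 0.41891214, 0.95846416]), 'attitude': array([0.80524654, 0.00853747, 2.1481797 ])}
side {'K': array([[385.85901679,   0.        , 324.34350392],
       [  0.        , 385.85901679, 195.35232817],
       [  0.        ,   0.        ,   1.        ]]), 'position': array([ 0.18508966, -0.82281103,  0.7608784 ]), 'attitude': array([ 0.97580547,  0.00770228, -0.41572436])}
{'time_s': 0.1, 'qpos': array([ 1.16340111e+00,  3.00407042e-01,  1.52154675e+00, -2.98388652e-05,
        1.32069561e+00, -6.65747908e-02]), 'joint_vel': array([-0.00147199, -0.0014921 , -0.00139506,  0.00037712,  0.00013679,
       -0.00045232]), 'tau': array([ 1.82260206e-03, -5.32642508e+01, -3.53282726e+01,  7.08828284e-02,
        2.35389947e-02, -8.43940393e-05]), 'ee_pos': array([0.18374223, 0.51813813, 0.20493599]), 'eef_rot': array([-3.14053632e+00, -4.14622468e-05,  2.80077961e+00]), 'force': array([ 0.55006609, -0.83230984,  0.40353078]), 'moment': array([ 0.00221056, -0.03606065,  0.03075942]), 'grip_force': 0.0, 'grip_width': 0.09421876037810967}
```

View pics/scene0.png

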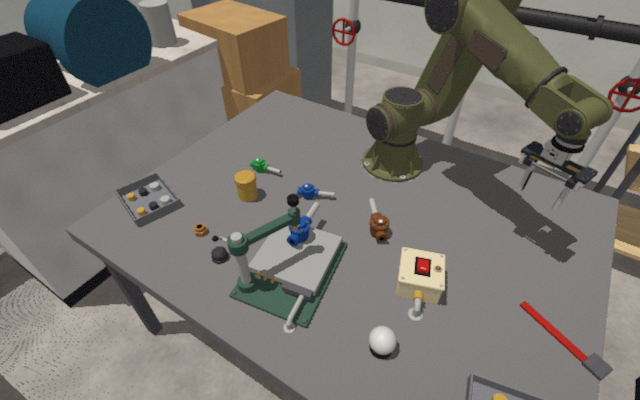

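View pics/side0.png

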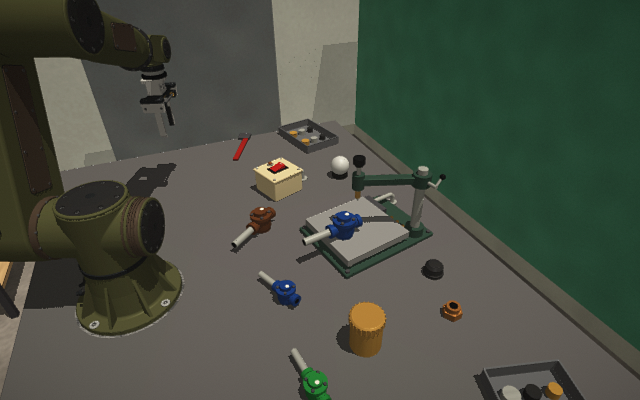

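Run:
```python
from h import *
ims=[]
for n,(u0,v0,u1,v1) in(("scene",(220,170,350,310)),("side",(260,140,440,320))):
    c=dict(np.load(n+"0.npz"));P=cloud(c);im=c["pixels"];hsv=cv2.cvtColor(im,cv2.COLOR_RGB2HSV);z=P[...,2];v=c["range_z"]>0
    crop=im[v0:v1,u0:u1];ims.append(cv2.resize(crop,(390,400),interpolation=cv2.INTER_CUBIC))
    print(n)
    # plate
    def rep(name,m,area=6):
        k,l,s,ce=cv2.connectedComponentsWithStats(m.astype(np.uint8))
        for i in range(1,k):
            if s[i,4]>=area:
                q=P[l==i];print(name,s[i,4],ce[i].round(1),"med",np.median(q,0).round(4),"min",q.min(0).round(3),"max",q.max(0).round(3))
    roi=(P[...,0]>.2)&(P[...,0]<.95)&v
    m=(abs(z-.05)<.003)&roi&(hsv[...,1]<60)
    rep("plate",m,800)
    k,l,s,ce=cv2.connectedComponentsWithStats(m.astype(np.uint8));i=1+np.argmax(s[1:,4]);print(cv2.minAreaRect((P[l==i][:,:2]*1000).astype(np.float32)))
    rep("knobtop",(z>.262)&(z<.285)&roi&(hsv[...,2]<70),10)
    rep("boss",(z>.2)&(z<.262)&roi,30)
    rep("blue",(hsv[...,0]>105)&(hsv[...,0]<128)&(hsv[...,1]>120)&roi,40)
    rep("dot",(hsv[...,1]<60)&(hsv[...,2]>130)&(abs(z-.118)<.006)&roi,3)
    rep("red",((hsv[...,0]<6)|(hsv[...,0]>174))&(hsv[...,1]>180)&roi&(z>.07)&(z<.12),10)
    rep("lid",(abs(z-.085)<.004)&roi&(hsv[...,2]>120),100)
save("crop1.png",np.hstack(ims))
```

```text
scene
plate 3085 [297.1 258.9] med [ 0.6584 -0.0106  0.0509] min [ 0.502 -0.15   0.047] max [0.753 0.086 0.053]
((637.4660034179688, -37.175262451171875), (243.8577117919922, 221.6013946533203), 9.488826751708984)
knobtop 381 [102.9  62.3] med [ 0.3701 -1.2406  0.2734] min [ 0.2   -1.341  0.262] max [ 0.494 -1.228  0.285]
knobtop 415 [30.8 87.8] med [ 0.6653 -1.2749  0.2735] min [ 0.536 -1.285  0.262] max [ 0.786 -1.266  0.285]
knobtop 112 [292.7 199.2] med [ 0.6327 -0.0349  0.2756] min [ 0.614 -0.052  0.262] max [ 0.644 -0.022  0.28 ]
boss 863 [110.  70.] med [ 0.3532 -1.2403  0.2328] min [ 0.201 -1.341  0.2  ] max [ 0.485 -1.228  0.262]
boss 1203 [33.4 98.9] med [ 0.6796 -1.2751  0.2312] min [ 0.526 -1.289  0.2  ] max [ 0.82  -1.265  0.262]
boss 92 [558.7 201. ] med [0.2093 0.5655 0.236 ] min [0.2   0.56  0.205] max [0.214 0.575 0.261]
boss 1091 [259.4 230.7] med [ 0.7381 -0.0767  0.2159] min [ 0.608 -0.153  0.2  ] max [ 0.827 -0.021  0.262]
blue 201 [307.7 191.5] med [ 0.3698 -0.1699  0.0342] min [ 0.341 -0.214 -0.003] max [ 0.385 -0.14   0.056]
blue 369 [299.7 231.8] med [ 0.5932
[... 908 characters left out ...]
6 117. ] med [0.2058 0.5626 0.2334] min [0.2   0.555 0.202] max [0.212 0.571 0.261]
boss 1010 [396.5 177.3] med [ 0.7286 -0.0844  0.214 ] min [ 0.609 -0.157  0.2  ] max [ 0.823 -0.021  0.261]
blue 617 [344.  225.1] med [ 0.5661 -0.0795  0.0969] min [ 0.522 -0.098  0.051] max [0.628 0.013 0.12 ]
blue 465 [285.8 292.3] med [ 0.3557 -0.1914  0.038 ] min [ 0.331 -0.219  0.001] max [ 0.385 -0.107  0.055]
dot 10 [346.5 213.8] med [ 0.5826 -0.0617  0.1182] min [ 0.579 -0.066  0.116] max [ 0.588 -0.055  0.12 ]
red 78 [277.2 166.8] med [0.5012 0.31   0.0932] min [0.475 0.292 0.087] max [0.524 0.332 0.102]
lid 505 [277.6 170.3] med [0.4984 0.2957 0.0844] min [0.424 0.238 0.081] max [0.58  0.386 0.089]
```

View pics/crop1.png

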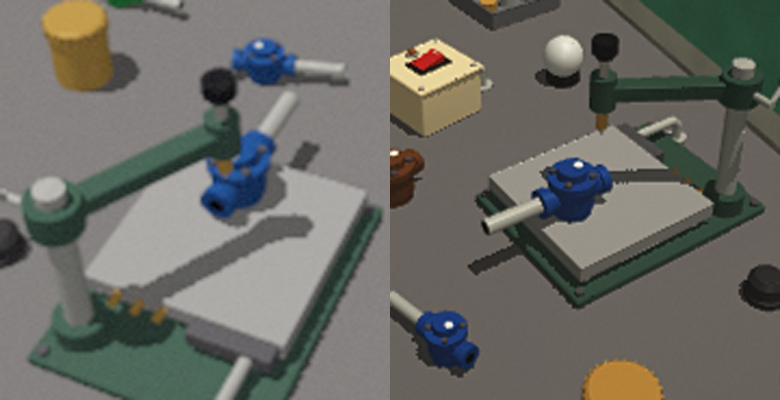

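Blue candidates: scene (300,232)/side (344,225) on the plate, larger (its blue extent ~100 mm); scene (308,190)/side (286,292) on the bare table, smaller. The one on the plate is the trap. The crop confirms it, with the dot at side (346,214); knob is at side (359,160), red rocker at side (277,167).

Run:
```python
from h import *
for n in("scene","side"):
    c=dict(np.load(n+"0.npz"));P=cloud(c);im=c["pixels"];hsv=cv2.cvtColor(im,cv2.COLOR_RGB2HSV);z=P[...,2];x=P[...,0];y=P[...,1]
    print(n)
    m=(z>.268)&(z<.29)&(abs(x-.627)<.04)&(abs(y+.04)<.04);q=P[m];print("knob",len(q),q[:,:2].min(0),q[:,:2].max(0),np.percentile(q[:,2],[50,90]))
    # knob silhouette ray
    mk=(z>.258)&(z<.29)&(abs(x-.627)<.05)&(abs(y+.04)<.05);vv,uu=np.nonzero(mk);print("knob px",uu.min(),uu.max(),vv.min(),vv.max(), "ray",ray(c,(uu.min()+uu.max())/2,(vv.min()+vv.max())/2,.266).round(4))
    m=(z>.228)&(z<.242)&(x>.7)&(x<.85)&(y<0)&(y>-.25);q=P[m];print("col",len(q),q.min(0).round(3),q.max(0).round(3))
    m=(z>.073)&(z<.094)&(x>.42)&(x<.535)&(abs(y+.09)<.06)&(hsv[...,1]<90);q=P[m]
    if len(q)>5:
        print("pipe",len(q),q.min(0).round(3),q.max(0).round(3));print(cv2.fitLine(q[:,:2].astype(np.float32),cv2.DIST_HUBER,0,.001,.001).ravel())
    m=(z>.09)&(z<.1085)&(x>.52)&(x<.64)&(abs(y+.06)<.06);q=P[m];print("flange",len(q),q.min(0).round(3),q.max(0).round(3))
    m=(abs(z-.118)<.003)&(x>.53)&(x<.615)&(abs(y+.06)<.06);q=P[m];print("cover",len(q),q.min(0).round(3),q.max(0).round(3),q.mean(0).round(4))
    for t in(110,150,190):
        w=(im.min(-1)>t)&(z>.108)&(z<.13)&(x>.53)&(x<.64)&(abs(y+.06)<.06);vv,uu=np.nonzero(w)
        if len(uu): print("dot",len(uu),uu.mean(),vv.mean(),ray(c,uu.mean(),vv.mean(),.118).round(4))
    m=(abs(z-.085)<.003)&(abs(x-.5)<.1)&(abs(y-.31)<.1);print("box",cv2.minAreaRect((P[m][:,:2]*1000).astype(np.float32)))
    red=((hsv[...,0]<6)|(hsv[...,0]>174))&(hsv[...,1]>180)&(abs(x-.5)<.08)&(abs(y-.31)<.05)&(z>.085);q=P[red];print("redrect",cv2.minAreaRect((q[:,:2]*1000).astype(np.float32)),np.median(q[q[:,0]>.515],0),np.median(q[q[:,0]<.485],0))
```

```text
scene
knob 106 [ 0.60954515 -0.05431995] [ 0.64448204 -0.02236389] [0.27612417 0.27776214]
knob px 287 299 193 205 ray [ 0.6242 -0.0401  0.266 ]
col 121 [ 0.776 -0.153  0.228] [ 0.827 -0.088  0.24 ]
pipe 108 [ 0.444 -0.087  0.075] [ 0.532 -0.051  0.094]
[ 0.98495734  0.1727976   0.4852441  -0.0700938 ]
flange 189 [ 0.523 -0.085  0.09 ] [ 0.626 -0.029  0.108]
cover 32 [ 0.555 -0.067  0.115] [ 0.592 -0.043  0.121] [ 0.5712 -0.0524  0.1188]
box ((501.87548828125, 314.38531494140625), (128.54774475097656, 125.59226989746094), 19.082963943481445)
redrect ((502.5410461425781, 313.2397155761719), (48.035587310791016, 29.826541900634766), 20.077856063842773) [0.52204961 0.31895945 0.0957246 ] [0.48283605 0.31049693 0.09217932]
side
knob 88 [ 0.61029652 -0.0565271 ] [ 0.64238874 -0.02393441] [0.27403527 0.27549678]
knob px 353 365 155 166 ray [ 0.6263 -0.0402  0.266 ]
col 92 [ 0.775 -0.157  0.228] [ 0.823 -0.089  0.238]
pipe 234 [ 0.445 -0.093  0.073] [ 0.526 -0.051  0.093]
[ 0.98922724  0.14638822  0.4913385  -0.08157075]
flange 286 [ 0.52  -0.098  0.09 ] [ 0.629 -0.032  0.108]
cover 105 [ 0.556 -0.084  0.115] [ 0.594 -0.043  0.12 ] [ 0.5745 -0.0635  0.1176]
dot 11 346.54545454545456 213.63636363636363 [ 0.5837 -0.0602  0.118 ]
dot 8 346.5 213.5 [ 0.5839 -0.0596  0.118 ]
dot 7 346.7142857142857 213.57142857142858 [ 0.5843 -0.0601  0.118 ]
box ((500.8734130859375, 311.4456787109375), (128.66964721679688, 126.4271240234375), 19.59743881225586)
redrect ((499.9821472167969, 312.87237548828125), (42.8287239074707, 34.015625), 14.389286041259766) [0.51940327 0.30573335 0.09620236] [0.48107476 0.31249523 0.0896546 ]
```

Call:
carry_out(
  motion="0.0162 -0.0331 0 0 0 1.59 0;0.0162 -0.0331 0 0 0 1.59 0;0.0162 -0.0331 0 0 0 1.59 0;0.0162 -0.0331 0 0 0 1.59 0;0.0162 -0.0331 0 0 0 1.59 0;0.0162 -0.0331 0 0 0 1.59 0;0.0162 -0.0331 0 0 0 1.59 0;0.0162 -0.0331 0 0 0 1.59 0;0.0162 -0.0331 0 0 0 1.59 0;0.0162 -0.0331 0 0 0 1.59 0;0.0162 -0.0331 0 0 0 1.59 0;0.0162 -0.0331 0 0 0 1.59 0;0.0162 -0.0331 0 0 0 1.59 0;0.0162 -0.0331 0 0 0 1.59 0;0.0162 -0.0331 0 0 0 1.59 0;0.0162 -0.0331 0 0 0 1.59 0;0.0162 -0.0331 0 0 0 1.59 0;0.0162 -0.0331 0 0 0 1.59 0;0 0 0 0 0 0 0",
  grip_force=25,
)

```text
time_s: 1.68
ee_pos: [0.4768, -0.0818, 0.2048]
eef_rot: [-3.141, -0.001, -2.985]
force: [-0.3, 0.2, 0.4]
grip_width: 0.0942
grip_force: 0.0
```

Run:
```python
from h import *
o=ctrl.get_obs();print(o["time_s"],o["ee_pos"],o["eef_rot"],o["qpos"])
c=ctrl.camera("wrist");save("w1.png",c["pixels"]);np.savez("w1.npz",**c);print(c["position"],c["attitude"],c["K"][0])
P=cloud(c);im=c["pixels"];hsv=cv2.cvtColor(im,cv2.COLOR_RGB2HSV);x,y,z=P[...,0],P[...,1],P[...,2]
m=(z>.085)&(z<.093)&(x>.42)&(x<.535)&(abs(y+.08)<.05)&(hsv[...,1]<90);q=P[m];print(len(q))
if len(q)>5:print(q.min(0),q.max(0),cv2.fitLine(q[:,:2].astype(np.float32),cv2.DIST_HUBER,0,.001,.001).ravel())
```

```text
1.6833 [ 0.476774   -0.08181103  0.20481457] [-3.14108035e+00 -6.40644710e-04 -2.98467690e+00] [-2.45265227e-01  1.52658089e-01  1.70301648e+00 -7.52435239e-04
  1.28630716e+00 -1.97276614e+00]
[ 0.4042482  -0.09307025  0.38417306] [-2.53214362e-01  5.73840407e-04  1.72793907e+00] [275.41893801   0.         321.01697496]
1174
[ 0.44379016 -0.08990597  0.08503085] [ 0.53317821 -0.05045637  0.09259848] [ 0.98838055  0.1519997   0.48271084 -0.07511684]
```

View pics/w1.png

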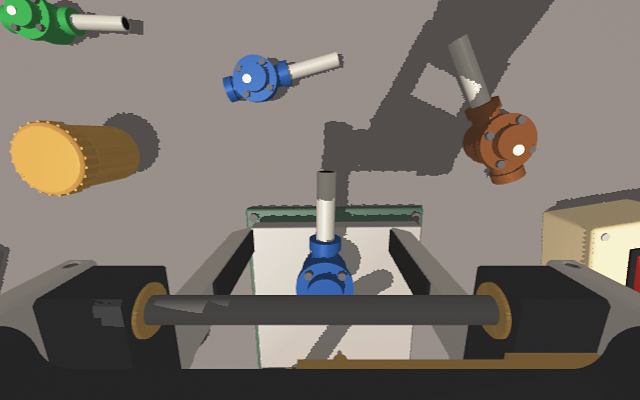

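The picture shows the pipe at (325,215), the trap at (325,275) on the plate, and the fingers straddling its line. Descending partway and checking the alignment.

Call:
carry_out(
  motion="0 0 -0.025 0 0 0 0;0 0 -0.025 0 0 0 0;0 0 -0.025 0 0 0 0;0 0 -0.025 0 0 0 0;0 0 0 0 0 0 0;0 0 0 0 0 0 0;0 0 0 0 0 0 0",
)

```text
time_s: 2.32
ee_pos: [0.4759, -0.0771, 0.1069]
eef_rot: [-3.141, 0.001, -2.982]
force: [0.2, -0.5, 0.9]
grip_width: 0.0941
grip_force: 0.0
```

Call:
carry_out(
  motion="0 0.001 -0.02 0 0 0 0;0 0 -0.02 0 0 0 0;0 0 -0.005 0 0 0 0;0 0 0 0 0 0 0;0 0 0 0 0 0 80;0 0 0 0 0 0 150;0 0 0 0 0 0 255;0 0 0 0 0 0 255;0 0 0 0 0 0 255;0 0 0 0 0 0 255;0 0 0 0 0 0 255;0 0 0 0 0 0 255",
  grip_force=25,
)

```text
time_s: 3.32
ee_pos: [0.4754, -0.0765, 0.0605]
eef_rot: [-3.142, 0.0, -2.983]
force: [0.4, -0.2, -0.4]
grip_width: 0.0443
grip_force: 0.0
```

```bash
cat > m.py <<'E'
from h import *
import sys
o=ctrl.get_obs();print(o["time_s"],o["ee_pos"].round(4),o["eef_rot"].round(3),o["force"].round(2))
for n in("side","scene"):
    c=ctrl.camera(n);np.savez(n+"1.npz",**c);P=cloud(c);im=c["pixels"];x,y,z=P[...,0],P[...,1],P[...,2]
    R0=(x>.5)&(x<.68)&(abs(y+.04)<.07)
    w=(im.min(-1)>130)&(z>.112)&(z<.125)&R0;vv,uu=np.nonzero(w)
    if len(uu):print(n,"dot",len(uu),uu.mean().round(2),vv.mean().round(2),ray(c,uu.mean(),vv.mean(),.118).round(4))
    m=(abs(z-.118)<.003)&R0&(im[...,2]>im[...,0].astype(int)+20);q=P[m];print("cover",len(q),q[:,:2].min(0).round(4),q[:,:2].max(0).round(4))
    t=(z>.126)&(z<.178)&(abs(x-.627)<.03)&(abs(y+.04)<.03);vv,uu=np.nonzero(t)
    if len(uu): print("tip",len(uu),P[t].min(0).round(4),P[t].max(0).round(4),"lowest px",uu[vv==vv.max()].mean(),vv.max())
    if len(sys.argv)>1:
        a,b=(310,120) if n=="side" else (240,160)
        save(sys.argv[1]+n+".png",cv2.resize(im[b:b+130,a:a+110],None,fx=4,fy=4,interpolation=cv2.INTER_CUBIC))
E
python3 m.py
```

```text
3.3167 [ 0.4754 -0.0765  0.0605] [-3.142  0.    -2.983] [ 0.37 -0.2  -0.39]
side dot 10 346.5 213.8 [ 0.5833 -0.0608  0.118 ]
cover 62 [ 0.5637 -0.0833] [ 0.5943 -0.0441]
tip 44 [ 0.6193 -0.0486  0.1395] [ 0.6356 -0.0359  0.1727] lowest px 357.0 200
cover 43 [ 0.554  -0.0681] [ 0.5915 -0.0426]
tip 24 [ 0.6244 -0.0423  0.1405] [ 0.6347 -0.031   0.1709] lowest px 295.0 231
```

Call:
carry_out(
  motion="0 0 0 0 0 0 255;0 0 0 0 0 0 255;0 0 0 0 0 0 255;0 0 0 0 0 0 255;0 0 0 0 0 0 255;0 0 0 0 0 0 255;0 0 0 0 0 0 255;0 0 0 0 0 0 255;0 0 0 0 0 0 255;0 0 0 0 0 0 255",
)

```text
time_s: 4.25
ee_pos: [0.4754, -0.0764, 0.0604]
eef_rot: [-3.142, -0.0, -2.983]
force: [-0.5, -0.5, -0.5]
grip_width: 0.021
grip_force: 25.0
```

```bash
python3 m.py
python3 - <<'E'
from h import *
for n,h in(("side",.138),("scene",.138)):
    c=dict(np.load(n+"1.npz"));P=cloud(c)
    x,y,z=P[...,0],P[...,1],P[...,2]
    t=(z>.13)&(z<.178)&(abs(x-.627)<.03)&(abs(y+.04)<.03)
    for v in range(400):
        u=np.nonzero(t[v])[0]
        if len(u):print(n,v,u.min(),u.max(),ray(c,u.mean(),v,np.median(z[v][u])).round(4),c["pixels"][v,int(u.mean())])
E
```

```text
4.25 [ 0.4754 -0.0764  0.0604] [-3.142 -0.    -2.983] [-0.54 -0.55 -0.53]
side dot 10 346.5 213.8 [ 0.5833 -0.0608  0.118 ]
cover 61 [ 0.5642 -0.083 ] [ 0.5945 -0.041 ]
tip 44 [ 0.6189 -0.0477  0.1387] [ 0.6334 -0.0356  0.1724] lowest px 357.0 200
cover 46 [ 0.5537 -0.0655] [ 0.592  -0.0431]
tip 24 [ 0.6224 -0.0412  0.1467] [ 0.6346 -0.0318  0.1715] lowest px 295.0 231
side 191 355 360 [ 0.6248 -0.0428  0.1716] [80 73 56]
side 192 355 360 [ 0.6243 -0.0439  0.169 ] [103  73  34]
side 193 355 360 [ 0.6244 -0.044   0.1658] [102  73  35]
side 194 355 360 [ 0.6247 -0.0437  0.1622] [101  74  36]
side 195 355 359 [ 0.6235 -0.0434  0.159 ] [100  73  34]
side 196 355 359 [ 0.624  -0.0428  0.1551] [101  73  34]
side 197 355 359 [ 0.6235 -0.0439  0.1526] [99 71 33]
side 198 356 358 [ 0.6226 -0.0458  0.1506] [97 79 51]
side 199 357 357 [ 0.6244 -0.0428  0.1448] [92 92 84]
side 200 357 357 [ 0.6264 -0.0395  0.1387] [118 116 107]
scene 226 293 297 [ 0.6312 -0.0342  0.1685] [99 82 47]
scene 227 293 297 [ 0.6305 -0.035   0.1632] [118  91  42]
scene 228 293 297 [ 0.6293 -0.0362  0.1571] [118  92  44]
scene 229 293 297 [ 0.6317 -0.0346  0.156 ] [117  92  40]
scene 230 294 296 [ 0.6321 -0.0345  0.1522] [114  96  65]
scene 231 295 295 [ 0.6314 -0.0353  0.1467] [101  99 109]
```

Call:
carry_out(
  motion="0.002 0.001 0 0 0 0 255;0.004 0.002 0 0 0 0 255;0.004 0.002 0 0 0 0 255;0.004 0.002 0 0 0 0 255;0.004 0.002 0 0 0 0 255;0.004 0.002 0 0 0 0 255;0.004 0.002 0 0 0 0 255;0.004 0.002 0 0 0 0 255;0.004 0.002 0 0 0 0 255;0.004 0.002 0 0 0 0 255;0.002 0.001 0 0 0 0 255;0.002 0.0005 0 0 0 0 255;0 0 0 0 0 0 255;0 0 0 0 0 0 255",
)

```text
time_s: 5.52
ee_pos: [0.5171, -0.0559, 0.0604]
eef_rot: [3.141, -0.001, -2.983]
force: [-4.9, -1.0, 2.5]
grip_width: 0.0208
grip_force: 25.0
```

```bash
python3 m.py a; cd pics; python3 -c "
import cv2,numpy as np
cv2.imwrite('a_both.png',cv2.resize(np.hstack([cv2.imread('aside.png'),cv2.imread('ascene.png')]),(800,473)))"
```

```text
5.5167 [ 0.5171 -0.0559  0.0604] [ 3.141e+00 -1.000e-03 -2.983e+00] [-4.86 -1.03  2.48]
side dot 8 356.5 206.5 [ 0.6247 -0.0416  0.118 ]
cover 41 [ 0.6077 -0.0638] [ 0.636  -0.0233]
tip 44 [ 0.6185 -0.0482  0.1396] [ 0.633  -0.0377  0.173 ] lowest px 357.0 200
scene dot 10 294.5 235.0 [ 0.6249 -0.0434  0.118 ]
cover 76 [ 0.5947 -0.0606] [ 0.6353 -0.0224]
tip 24 [ 0.6262 -0.0415  0.1424] [ 0.6349 -0.0296  0.1689] lowest px 295.0 231
```

View pics/a_both.png

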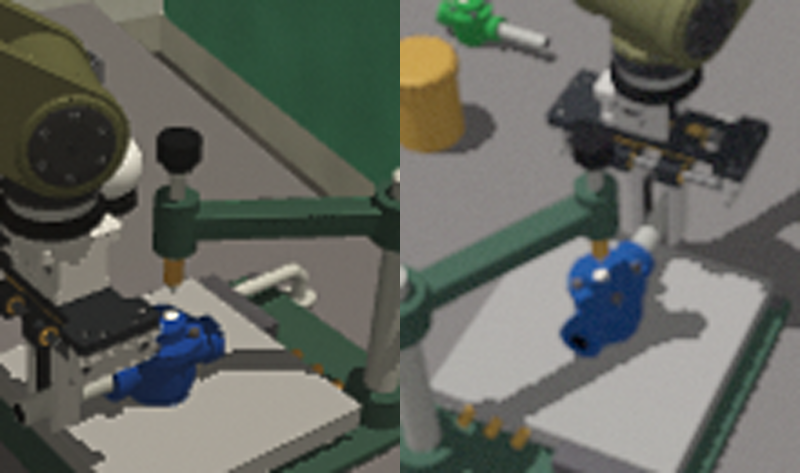

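The crop shows the dot (left ~(172,315), right ~(600,275)) almost beneath the tip. Refining to sub-pixel with weighted centroids of knob and dot.

```bash
cat > d.py <<'E'
from h import *
import sys
D=[];T=[]
for n in("side","scene"):
    c=dict(np.load(n+"0.npz"));P=cloud(c);x,y,z=P[...,0],P[...,1],P[...,2]
    hsv=cv2.cvtColor(c["pixels"],cv2.COLOR_RGB2HSV)
    k=((c["pixels"].max(-1)<60)&(z>.256)&(z<.285)&(abs(x-.627)<.03)&(abs(y+.04)<.03)).astype(np.uint8)
    vv,uu=np.nonzero(k);kn=[ray(c,uu.mean(),vv.mean(),.267-q)for q in(0,.003,.006)]
    g=((z>.182)&(z<.224)&(abs(x-.627)<.03)&(abs(y+.04)<.03))
    b=((z>.15)&(z<.178)&(abs(x-.627)<.03)&(abs(y+.04)<.03));vb,ub=np.nonzero(b)
    print(n,"knob px",len(uu),uu.mean().round(2),vv.mean().round(2),[q.round(4)[:2].tolist() for q in kn],"medz top",np.percentile(z[k>0],[50,80]).round(4))
    c1=dict(np.load(n+"1.npz"));P=cloud(c1);x,y,z=P[...,0],P[...,1],P[...,2]
    im=c1["pixels"].astype(float)
    w=(np.abs(z-.118)<.006)&(abs(x-.627)<.02)&(abs(y+.04)<.02)
    r=np.clip(im[...,0]-70,0,160)*w   # red channel: white high, blue low
    vv,uu=np.nonzero(r);wt=r[vv,uu];u,v=(uu*wt).sum()/wt.sum(),(vv*wt).sum()/wt.sum()
    d=ray(c1,u,v,.118);print("dot",len(uu),u.round(2),v.round(2),d.round(4)[:2],"delta",[(q-d)[:2].round(4).tolist() for q in kn])
    if len(sys.argv)>1:print(im[int(v)-4:int(v)+5,int(u)-4:int(u)+5,0].astype(int))
E
python3 d.py v
```

```text
side knob px 126 358.74 160.17 [[0.6256, -0.0399], [0.6283, -0.0352], [0.631, -0.0304]] medz top [0.2727 0.2749]
dot 13 356.58 206.24 [ 0.6255 -0.0406] delta [[0.0002, 0.0006], [0.0028, 0.0054], [0.0055, 0.0101]]
[[175 169 169 169 171 171 172 170 170]
 [164 120 121 121 132 165 171 173 171]
 [ 22  13  11  17  19  55 123 164 169]
 [ 39  30  29  86 133 139 103  55 127]
 [ 43  38  48 173 255 255 255  68  20]
 [ 35  33  40 137 251 242 136  22  28]
 [ 26  29  40  21  18  20  25  31  31]
 [ 32  46 100  29  30  31  32  32  29]
 [ 79  79  76  30  32  32  33  29  24]]
scene knob px 112 292.75 199.69 [[0.6276, -0.0384], [0.6251, -0.0404], [0.6226, -0.0424]] medz top [0.2751 0.2771]
dot 21 294.45 234.78 [ 0.6243 -0.044 ] delta [[0.0033, 0.0056], [0.0008, 0.0036], [-0.0017, 0.0016]]
[[120  71  68  98 113 113  98  67  36]
 [ 39  39  47  62  96 100  67  42  41]
 [ 42  42  37  36  63  70  43  40  36]
 [ 43  43  41  42  70  88  80  40  23]
 [ 37  40  42 130 194 215 186  65  27]
 [ 34  45  65 184 235 229 180  88  18]
 [ 41  31  55 154 198 179 108  73  23]
 [ 41  30  32  53  74  79  54  37  25]
 [ 40  23  25  19  22  24  24  22  16]]
```

Call:
carry_out(
  motion="0.0009 0.0018 0 0 0 0 255;0.0009 0.0018 0 0 0 0 255;0 0 0 0 0 0 255;0 0 0 0 0 0 255",
)

```text
time_s: 5.95
ee_pos: [0.5193, -0.0525, 0.0604]
eef_rot: [-3.141, 0.0, -2.983]
force: [-1.2, -2.2, -0.1]
grip_width: 0.0209
grip_force: 25.2
```

```bash
python3 m.py |head -1; python3 d.py
```

```text
5.95 [ 0.5193 -0.0525  0.0604] [-3.141  0.    -2.983] [-1.24 -2.16 -0.08]
side knob px 126 358.74 160.17 [[0.6256, -0.0399], [0.6283, -0.0352], [0.631, -0.0304]] medz top [0.2727 0.2749]
dot 11 356.89 205.65 [ 0.6276 -0.0384] delta [[-0.002, -0.0016], [0.0007, 0.0032], [0.0034, 0.008]]
scene knob px 112 292.75 199.69 [[0.6276, -0.0384], [0.6251, -0.0404], [0.6226, -0.0424]] medz top [0.2751 0.2771]
dot 24 294.18 235.46 [ 0.6269 -0.0432] delta [[0.0007, 0.0048], [-0.0018, 0.0028], [-0.0043, 0.0008]]
```

Lateral estimates disagree by a couple of mm; I'll release and look from close above with the wrist camera.

Call:
carry_out(
  motion="0 0 0 0 0 0 0;0 0 0 0 0 0 0;0 0 0 0 0 0 0;0 0 0 0 0 0 0;0 0 0 0 0 0 0;0 0 0 0 0 0 0;0 0 0 0 0 0 0;0 0 0 0 0 0 0;0 0 0.025 0 0 0 0;0 0 0.03 0 0 0 0;0 0 0.03 0 0 0 0;0 0 0.03 0 0 0 0;0 0 0.03 0 0 0 0;0.01 0.005 0 0 0 0 0;0 0 0 0 0 0 0;0 0 0 0 0 0 0",
)

```text
time_s: 7.38
ee_pos: [0.5289, -0.0472, 0.2047]
eef_rot: [3.141, -0.001, -2.982]
force: [-0.3, -0.6, -0.5]
grip_width: 0.0937
grip_force: 0.0
```

```bash
cat > w.py <<'E'
from h import *
import sys
c=ctrl.camera("wrist");np.savez("w2.npz",**c);im=c["pixels"];o=ctrl.get_obs();print(o["time_s"],o["ee_pos"],c["position"],c["attitude"])
u,v=proj(c,[[.627,-.039,.118],[.627,-.039,.136]]);print(u,v)
a,b=int(u[0])-60,int(v[0])-60
save(sys.argv[1],cv2.resize(im[b:b+100,a:a+120],None,fx=5,fy=5,interpolation=cv2.INTER_CUBIC));print(a,b)
E
python3 w.py w2.png
```

```text
7.4333 [ 0.52857841 -0.04730175  0.20427684] [ 0.45650358 -0.05876198  0.38411814] [-2.52929388e-01 -2.22048614e-04  1.73020301e+00]
[314.04260912 313.61721119] [294.4833713 304.4728057]
254 234
```

View pics/w2.png

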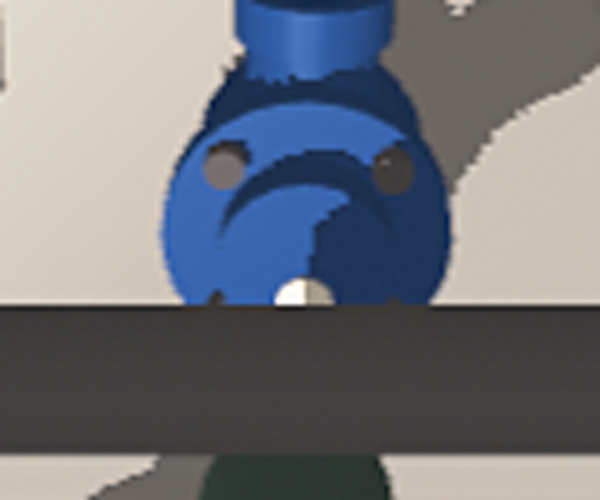

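The crop shows the dot at (314.6,~293) just hidden by the gripper's cross bar; tilting the hand 15° brings dot and tip into view.

Call:
carry_out(
  motion="0 0 0 0.8 -4.94 0 0;0 0 0 0.8 -4.94 0 0;0 0 0 0.8 -4.94 0 0;0 0 0 0 0 0 0;0 0 0 0 0 0 0",
)

```text
time_s: 7.85
ee_pos: [0.5283, -0.0476, 0.2049]
eef_rot: [3.141, 0.259, -2.984]
force: [0.1, -0.2, 0.1]
grip_width: 0.0935
grip_force: 0.0
```

```bash
python3 w.py w3.png
```

```text
7.9 [ 0.52889378 -0.04753544  0.20518281] [ 0.41274363 -0.06603195  0.35959077] [-5.12908062e-01 -7.46713631e-04  1.72910328e+00]
[314.69475602 314.37734661] [263.8859965  275.13112679]
254 203
```

View pics/w3.png

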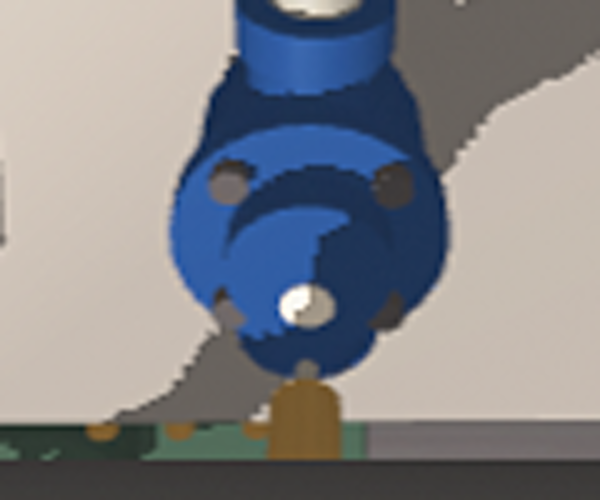

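Dot (crop (307,306)) and tip ((307,362)) line up laterally to within 0.3 mm, and the row gap (11.2 px) matches the aligned prediction (11.25 px). The trap is placed. Now the knob.

Call:
carry_out(
  motion="0 0 0.03 -0.8 4.94 0 255;0 0 0.03 -0.8 4.94 0 255;0 0 0.03 -0.8 4.94 0 255;0 0 0.025 0 0 0 255;0.025 0.002 0 0 0 0 255;0.025 0.002 0 0 0 0 255;0.025 0.002 0 0 0 0 255;0.0235 0.0025 0 0 0 0 255;0 0 0 0 0 0 255;0 0 0 0 0 0 255;0 0 0 0 0 0 255;0 0 0 0 0 0 255;0 0 0 0 0 0 255;0 0 0 0 0 0 255;0 0 0 0 0 0 255;0 0 0 0 0 0 255;0 0 0 0 0 0 255;0 0 0 0 0 0 255;0 0 0 0 0 0 255",
)

```text
time_s: 9.48
ee_pos: [0.6277, -0.0389, 0.3204]
eef_rot: [-3.142, -0.0, -2.983]
force: [0.9, 0.0, 0.0]
grip_width: 0.0004
grip_force: 0.0
```

Descend: down to 0.28, then slowly.

Call:
carry_out(
  motion="0 0 -0.02 0 0 0 255;0 0 -0.02 0 0 0 255;0 0 -0.004 0 0 0 255;0 0 -0.003 0 0 0 255;0 0 -0.003 0 0 0 255;0 0 -0.003 0 0 0 255;0 0 -0.003 0 0 0 255;0 0 0 0 0 0 255",
)

```text
time_s: 10.15
ee_pos: [0.6279, -0.0389, 0.2644]
eef_rot: [-3.141, 0.0, -2.983]
force: [-0.8, -0.5, -0.4]
grip_width: 0.0005
grip_force: 0.0
```

Run:
```python
from h import *
o=ctrl.get_obs();print(o["force"],o["ee_pos"])
c=ctrl.camera("side");im=c["pixels"]
c2=ctrl.camera("scene");f=lambda i,a,b:cv2.resize(i[b:b+120,a:a+100],None,fx=4,fy=4,interpolation=cv2.INTER_CUBIC)
save("k1.png",np.hstack([f(im,310,110),f(c2["pixels"],250,140)]))
print(proj(c,[[.6277,-.0389,.2644]]),proj(c2,[[.6277,-.0389,.2644]]))
```

```text
[-0.84093191 -0.45003052 -0.44617978] [ 0.62787054 -0.03886614  0.26442223]
(array([359.20830867]), array([160.70876207])) (array([292.64695737]), array([200.33873933]))
```

View pics/k1.png

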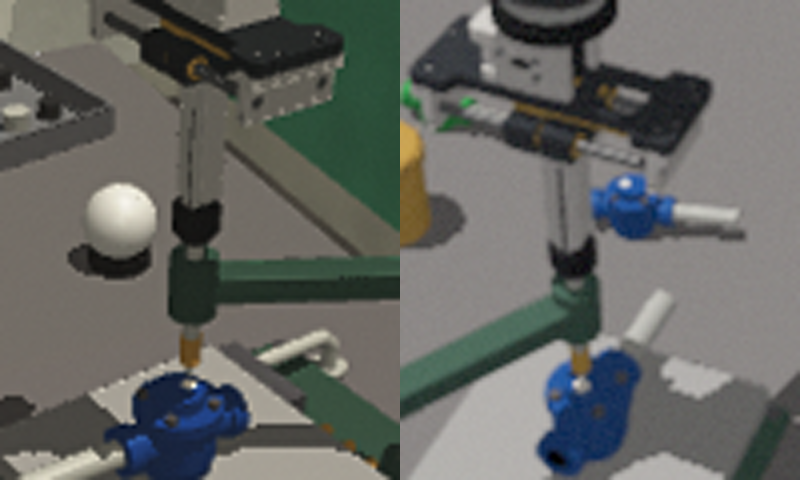

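The knob is going down with the fingers; tip (190,365) sits directly above the dot (190,383), and likewise (580,370)/(580,383) in the scene view. Continuing.

Call:
carry_out(
  motion="0 0 -0.003 0 0 0 255;0 0 -0.003 0 0 0 255;0 0 -0.003 0 0 0 255;0 0 -0.003 0 0 0 255;0 0 -0.001 0 0 0 255;0 0 -0.001 0 0 0 255;0 0 0 0 0 0 255",
)

```text
time_s: 10.83
ee_pos: [0.6279, -0.0389, 0.2513]
eef_rot: [-3.141, 0.001, -2.983]
force: [-1.0, -0.2, 8.0]
grip_width: 0.0004
grip_force: 4.0
```

Call:
carry_out(
  motion="0 0 -0.001 0 0 0 255;0 0 0 0 0 0 255;0 0 0 0 0 0 255",
)

```text
time_s: 11.08
ee_pos: [0.628, -0.0389, 0.2512]
eef_rot: [-3.141, 0.002, -2.983]
force: [-3.4, -0.1, 14.1]
grip_width: 0.0004
grip_force: 6.8
```

Call:
carry_out(
  motion="0 0 -0.001 0 0 0 255;0 0 0 0 0 0 255;0 0 0.01 0 0 0 255;0 0 0.03 0 0 0 255;0 0 0.03 0 0 0 255;0 0 0 0 0 0 255;-0.0108 0.0359 0 0 0 1 255;-0.0108 0.0359 0 0 0 1 255;-0.0108 0.0359 0 0 0 1 255;-0.0108 0.0359 0 0 0 1 255;-0.0108 0.0359 0 0 0 1 255;-0.0108 0.0359 0 0 0 1 255;-0.0108 0.0359 0 0 0 1 255;-0.0108 0.0359 0 0 0 1 255;-0.0108 0.0359 0 0 0 1 255;-0.0108 0.0359 0 0 0 1 255;0 0 0 0 0 0 255;0 0 0 0 0 0 255;0 0 0 0 0 0 255",
)

```text
time_s: 12.67
ee_pos: [0.5198, 0.3198, 0.3181]
eef_rot: [-3.141, -0.001, -2.808]
force: [0.7, -1.2, 1.0]
grip_width: 0.0007
grip_force: 0.0
```

```bash
python3 m.py
python3 - <<'E'
from h import *
for n in("side","scene"):
    c=dict(np.load(n+"1.npz"));P=cloud(c);x,y,z=P[...,0],P[...,1],P[...,2]
    m=(z>.225)&(z<.29)&(abs(x-.627)<.03)&(abs(y+.04)<.03);print(n,"knob top z",np.percentile(z[m],[80,95]))
E
```

```text
12.6667 [0.5198 0.3198 0.3181] [-3.141e+00 -1.000e-03 -2.808e+00] [ 0.68 -1.18  0.97]
cover 78 [ 0.5997 -0.0602] [ 0.6381 -0.0211]
tip 65 [ 0.6192 -0.0475  0.1267] [ 0.6304 -0.0321  0.1708] lowest px 357.0 205
cover 68 [ 0.5996 -0.0561] [ 0.6385 -0.0193]
tip 48 [ 0.6227 -0.0444  0.129 ] [ 0.634  -0.0308  0.1695] lowest px 295.5 235
side knob top z [0.25069244 0.2520158 ]
scene knob top z [0.25241766 0.2537948 ]
```

The knob is at 0.251 (fully down), with the tip bearing on the dot. Now the rocker.

Call:
carry_out(
  motion="0 0 -0.035 0 0 0 255;0 0 -0.035 0 0 0 255;0 0 -0.035 0 0 0 255;0 0 -0.035 0 0 0 255;0 0 -0.035 0 0 0 255;0 0 -0.03 0 0 0 255;0 0 -0.004 0 0 0 255;0 0 -0.003 0 0 0 255;0 0 -0.003 0 0 0 255;0 0 -0.003 0 0 0 255;0 0 -0.003 0 0 0 255;0 0 -0.002 0 0 0 255;0 0 -0.001 0 0 0 255;0 0 0 0 0 0 255;0 0 0 0 0 0 255",
)

```text
time_s: 14.02
ee_pos: [0.5202, 0.3204, 0.0951]
eef_rot: [3.141, 0.001, -2.808]
force: [3.5, 1.1, 5.0]
grip_width: 0.0006
grip_force: 2.4
```

Call:
carry_out(
  motion="0 0 -0.0015 0 0 0 255;0 0 -0.0015 0 0 0 255;0 0 0 0 0 0 255;0 0 0 0 0 0 255",
)

```text
time_s: 14.35
ee_pos: [0.5207, 0.3206, 0.0927]
eef_rot: [3.141, 0.003, -2.808]
force: [4.8, 1.8, 9.8]
grip_width: 0.0007
grip_force: 5.1
```

Call:
carry_out(
  motion="0 0 -0.0015 0 0 0 255;0 0 0 0 0 0 255;0 0 0 0 0 0 255",
)

```text
time_s: 14.6
ee_pos: [0.5208, 0.3207, 0.0924]
eef_rot: [3.141, 0.004, -2.808]
force: [2.7, -0.7, 19.5]
grip_width: 0.0002
grip_force: 9.3
```

Call:
carry_out(
  motion="0 0 -0.001 0 0 0 255;0 0 0 0 0 0 255;0 0 0 0 0 0 255",
)

```text
time_s: 14.85
ee_pos: [0.5209, 0.3207, 0.0921]
eef_rot: [3.141, 0.005, -2.808]
force: [-1.5, -1.8, 26.1]
grip_width: 0.0007
grip_force: 12.3
```

Hard stop reached. Rising clear and looking.

Call:
carry_out(
  motion="0 0 0.01 0 0 0 255;0 0 0.03 0 0 0 255;0 0 0.04 0 0 0 255;0 0 0.04 0 0 0 255;-0.03 0 0.02 0 0 0 255;-0.04 0 0 0 0 0 255;-0.04 0 0 0 0 0 255;0 0 0 0 0 0 255;0 0 0 0 0 0 255",
)

```text
time_s: 15.6
ee_pos: [0.4082, 0.3202, 0.2292]
eef_rot: [-3.142, -0.001, -2.807]
force: [0.4, -0.4, -0.4]
grip_width: 0.0001
grip_force: 0.0
```

```bash
python3 m.py
python3 - <<'E'
from h import *
ims=[]
for n,(a,b) in(("side",(230,130)),("scene",(380,220))):
    c=dict(np.load(n+"1.npz"));P=cloud(c);im=c["pixels"];hsv=cv2.cvtColor(im,cv2.COLOR_RGB2HSV)
    m=((hsv[...,0]<6)|(hsv[...,0]>174))&(hsv[...,1]>180)&(abs(P[...,0]-.5)<.08)&(abs(P[...,1]-.31)<.05)
    q=P[m];s=(q[:,:2]-[.5015,.313])@[.943,.334];print(n,np.polyfit(s,q[:,2],1),np.median(q[s>12e-3][:,2]),np.median(q[s<-12e-3][:,2]))
    ims.append(cv2.resize(im[b:b+90,a:a+90],(390,390),interpolation=cv2.INTER_CUBIC))
save("r1.png",np.hstack(ims))
E
```

```text
15.6 [0.4082 0.3202 0.2292] [-3.142e+00 -1.000e-03 -2.807e+00] [ 0.41 -0.44 -0.41]
cover 77 [ 0.5995 -0.059 ] [ 0.6376 -0.019 ]
tip 65 [ 0.619  -0.0481  0.1261] [ 0.631  -0.0365  0.1731] lowest px 358.0 205
cover 65 [ 0.5978 -0.0606] [ 0.6382 -0.0206]
tip 48 [ 0.6235 -0.0435  0.1272] [ 0.6349 -0.0308  0.1659] lowest px 295.5 235
side [-0.10484297  0.09387273] 0.09164665643433079 0.09496150800964637
scene [-0.16337493  0.09545159] 0.09249241619972681 0.09820994348414802
```

View pics/r1.png

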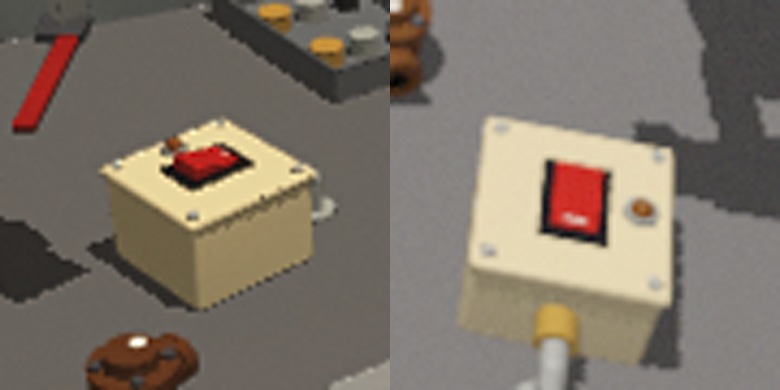

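```bash
python3 -c "
from station import ctrl
print(ctrl.hand_in())"
```

```text
the job is handed in; nothing more can be done
None
```

The job is handed in at 15.6 s: the trap's dot is under the probe tip to within about 1.5 mm, the knob is fully down at 0.251 m, the rocker is on, and the arm never went near the bystanders.

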